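Snap the calibration carrier into the stage clips

ROBOT

A 6-joint arm with a two-finger parallel gripper is mounted at the origin on the work surface. World frame = base frame: x ahead of the robot, y to its left, z up, the work surface at z = 0. Lengths are in m, angles in rad, forces in N, time in s.
With the tool pointing down it reaches from about 0.25 to 0.775 m from the base axis. Payload 4 kg.
Tool frame: the origin (TCP) lies at the very end of the fingers, on their centre line; the grasp point (between the pads) lies 19 mm behind it; x points along the fingers, y is the direction in which the jaws open and shut, and the axes are right-handed (so a half turn about x gives the same grasp; the last joint's range is limited). The gripper opens to 94 mm and grips with 3 to 60 N. Pads are 16 mm wide; open, the fingers measure 119 mm over their backs; the gripper's body (75 mm by 177 mm) begins 78 mm behind the grasp point.
Start: joints at [-1.212, 0.087, 1.371, -0, 1.684, -0.103], TCP at [0.245, -0.492, 0.206] pointing down, gripper open.
Joint ranges: [-3.1, 3.1], [-0.76, 2.03], [0.27, 2.55], [-1.08, 4.22], [0.17, 2.65], [-2.57, 2.57]. Speed limits (rad/s): [2.79, 2.79, 3.14, 3.14, 3.14, 3.14].

INTERFACE

Orientations are given as [roll, pitch, yaw] about the fixed x, y, z axes, in that order (R = Rz(yaw) Ry(pitch) Rx(roll)).
In Python, from bench import robot gives the robot as it stands.
- The arm moves only by the tool carry_out, never from a script. Its argument "targets" is a list of rows, each a list of 5 numbers: the closure, from 0 (fully open) to 1 (shut), then the shift along the tool's x, y, z in cm, then the turn about the tool's x in degrees. In form: [[fingers, tx, ty, tz, turn], ...]. A call has 1 to 20 rows; each row shifts and turns the commanded pose from where the row before left it, along the tool's axes as they then stand; what a row does not reach is not made up. A row lasts 1/10 s, in which the tool goes at most 50 mm and 8.59 degrees, less where a joint would pass 70% of its speed; a pose out of reach is approached as far as the arm can. A call is refused whole if a number of a shift passes 5 or a number of a turn 8.59, either way. A call with a gripper value outside its range is refused whole. The fingers move at their own pace and stop on an object; the grip force is fixed at half the most. Time passes only in rows, so rows that do not move let the fingers close. It gives the time, the measured TCP pose, the force and the opening at its end, in the units of the state.
- robot.get_obs(): the state, without advancing time (a new reading comes with each control period).
- robot.snapshot(name): name is "scene" or "top" or "wrist"; returns a dict with "image" (400x640x3 uint8, red, green, blue), "camera_matrix" (3x3 intrinsics, pixels), "pose" (4x4, takes a point from camera to world coordinates). Camera axes: x right, y up, looking along -z (the intrinsics and any distortion apply to the point x, -y, -z); pixel columns grow to the right and rows downward; lengths in m; the calibration is good to about 2 mm. A picture is of the moment at which its call begins. There is no depth.
- robot.close_job(): hands the job in, once; it reports no verdict.
The state is a dict: "time": time; "joint_positions": joint angles; "qvel": joint speeds; "joint_torque": joint torques, N m; "tool_pos": TCP position; "ee_rot": TCP orientation; "wrist_force": force on the tool from outside, world axes, zero at the start; "wrist_torque": the same for the moment, N m; "width": finger opening in m.
Only numpy, scipy, OpenCV 4.12 (cv2) and the standard library are available. Lean on these libraries where they do the work, as an engineer would, in place of code of your own. Each camera call takes 0.05 s, during which the arm holds its last target. There are 200 camera calls.

TASK

Pick up the calibration carrier, the bar with the chamfered ends, by its grip and press it straight down between the two spring clips of the little height stage until both clips have snapped over its ends and it sits home and level. Feel your way down gently: the stage may stand at any height, and it must not be rammed. Let go of it, and leave the other things where they are.

Things in the scene. Friction and masses are not known exactly. Their poses are not given: they have to be found in the camera images.
- carrier: Loose aluminium bar, about 130 g, lying on the mat, grip up: 90 mm long (its x axis, at the widest), 24 mm wide (y), 18 mm high. Origin: centre of the underside. Both ends are chamfered: the length is 76 mm at the underside, slopes out to 90 mm at 10 to 11 mm up, then back in at 45 degrees to 80 mm at 16 mm up. Either way round fits.
- carrier_grip (a point): Centre of the top of the carrier's black grip block, 48 mm above the carrier's underside. The grip is 30 mm long (carrier's x), 14 mm wide (y) and rises from 18 to 48 mm above the underside, in the middle of the bar.
- block: Look-alike, does not belong in the clips: loose plain bar with square ends, 112 x 24 x 18 mm, with the same black grip block on top. Origin: centre of the underside. It lies on the same mat about 110 mm beside the carrier, on either side. Leave it alone.
- mat: Fixed black rubber mat, 200 (x) x 220 (y) x 4 mm, on which the carrier and the block lie. Origin: centre of the underside.
- stand: Fixed height stage: base plate 140 (x) x 110 (y) x 12 mm, column with black knobs, on it a stage plate 124 x 50 mm with a steel seat pad, 68 x 24 mm, and a spring clip at each end. Origin: underside of the base on the table, straight below the middle of the seat. The home carrier lies along this x axis. More than 35 N on the stage is ramming.
- low_seat (a point): The point on the stand's vertical axis, 90 mm above its underside, where the seat's top would be with the stage at its lowest. The true seat is NOT measured: it lies 0 to 24 mm higher than this, different every time, and has to be felt. The stage is self-locking and does not give. The flared clips stand about 27 mm above the true seat.
- clip_a (a joint): Spring clip at the stand's +x end: steel leaf with a rolled lip 6 mm thick, 20 mm wide, sliding outwards against a spring (1.6 N plus 0.4 N per mm). Value: how far it is pushed outwards, in m: 0 free (the two lips then 80 mm apart), about 0.005 as the carrier's widest part passes, about 0.0025 with the carrier home.
- clip_b (a joint): The same clip at the stand's -x end, positive outwards too. A carrier pressed down meets the clips with its underside about 13 mm above the seat; the resistance grows to some 8 to 18 N, then drops sharply about 4 mm above the seat as both clips snap in over the ends' widest part; they then pull the carrier down onto the seat.
- jar: Bystander: small amber glass jar, 48 mm across, 60 mm high. Origin: centre of the underside.
- mouse: Bystander: black computer mouse, 105 x 60 x 32 mm. Origin: centre of the underside.
- driver: Bystander: grey screwdriver, 170 mm long, lying on the table.
Not all that is in view belongs to the job. Leave any red or yellow look-alike of the carrier alone.

How it is judged:
On the way, in this order (a step that is already met when the one before it is completed fails the run):
1. the carrier is lifted clear of the mat (height (world z) of carrier above 0.06 m), for 0.1 s.
2. the carrier's ends spread the clips: one by more than 4.6 mm, the other by more than 1 mm (horizontal distance between carrier and stand below 0.008 m and ((value of joint clip_a above 0.0046 m and value of joint clip_b above 0.001 m) or (value of joint clip_b above 0.0046 m and value of joint clip_a above 0.001 m))), for 0.02 s.
At the end, for the whole second after the job is handed in: The carrier sits on the seat, snapped between both clips: each clip, having been spread, has sprung back to 0.8 to 4 mm; carrier within 4 mm of the stand's axis, 88 to 116 mm above the stand's underside, along the stand's x axis within 5 degrees, level within 2 degrees, at rest and released (value of joint clip_a between 0.0008 and 0.004 m and value of joint clip_b between 0.0008 and 0.004 m and horizontal distance between carrier and stand below 0.004 m and z of carrier in the frame of stand between 0.088 and 0.116 m and angle between the x axis of carrier and the x axis of stand, either way round below 0.09 rad and angle between carrier's own z axis and vertical below 0.035 rad and linear speed of carrier below 0.01 m/s and contact force between the fingers and carrier below 0.05 N); the robot touches nothing.
It fails at once if the carrier is rammed into the stage with more than 35 N (contact force between carrier and stand above 35 N).
It fails at once if the robot pushes the stage itself with more than 15 N (contact force between the arm and stand above 15 N).
It fails at once if the look-alike block is moved by more than 20 mm (distance of block from where it was at the start of the episode above 0.02 m).
It fails at once if a bystander is moved by more than 20 mm (distance of any of jar, mouse, driver from where it was at the start of the episode above 0.02 m).
It also fails if it takes over 64 s, if anything falls off the work surface, if the arm or the gripper's body presses on something with over 40 N, if the wrist force passes 120 N, or if a joint passes its speed limit or range.

## Working session

There is one attempt and no reset: what is moved stays moved. The work goes in short steps, Python scripts to look and compute and a tool call to move; the robot and the scene stay as the last step left them, time stands still between calls to the robot, and variables do not carry over. Pictures are saved under pics/ and viewed, about 8 in all and at most 12, crops included, and the job is handed in when it is done.

Besides the shell and the picture viewer there is one more tool, called after "Call:" by a JSON object that holds its "method" and its "body". carry_out: Moves the arm, as the interface text tells. Its arguments: {"type":"object","properties":{"targets":{"type":"array","items":{"type":"array","items":{"type":"number"}}}},"required":["targets"]}

```bash
mkdir -p pics
cat > h.py <<'E'
from bench import robot
import numpy as np, cv2, json
def snap(name,fn):
    s=robot.snapshot(name); cv2.imwrite('pics/'+fn+'.png',s['image'][:,:,::-1])
    np.savez('pics/'+fn+'.npz',K=s['camera_matrix'],P=s['pose'],d=np.array(s.get('distortion',[0.]),dtype=float)); print([k for k in s]); return s
def ray(fn,u,v):
    z=np.load('pics/'+fn+'.npz'); K,P=z['K'],z['P']
    d=np.linalg.inv(K)@[u,v,1]; d=P[:3,:3]@[d[0],-d[1],-d[2]]; return P[:3,3],d
def px(fn,u,v,h):
    o,d=ray(fn,u,v); return (o+d*(h-o[2])/d[2]).round(4)
def proj(fn,p):
    z=np.load('pics/'+fn+'.npz'); K,P=z['K'],z['P']
    c=P[:3,:3].T@(np.array(p)-P[:3,3]); q=K@[c[0],-c[1],-c[2]]; return (q[:2]/q[2]).round(1)
E
python3 - <<'E'
from h import *
a=snap('top','top0');b=snap('scene','scene0')
print(robot.get_obs()); print(a['camera_matrix'],a['pose'],b['pose'])
E
```

```text
['image', 'camera_matrix', 'pose']
['image', 'camera_matrix', 'pose']
{'time': 0.1, 'joint_positions': array([-1.21210402e+00,  8.78977411e-02,  1.37202087e+00,  1.77859810e-05,
        1.68360965e+00, -1.03115214e-01]), 'qvel': array([-0.00116292, -0.00147569, -0.00567928,  0.00074152, -0.00064624,
       -0.00058189]), 'joint_torque': array([ 2.26292657e-03, -3.41253448e+01, -3.03301048e+01,  7.20017706e-02,
        3.03814409e-02, -8.71192492e-05]), 'tool_pos': array([ 0.24489108, -0.49195035,  0.20445385]), 'ee_rot': array([-1.68304373,  1.56886064,  1.92035843]), 'wrist_force': array([ 0.05895364, -0.89026499, -0.88375115]), 'wrist_torque': array([ 0.03985494, -0.01701729,  0.05492401]), 'width': 0.0940122670172132}
[[385.25810498   0.         313.80699331]
 [  0.         385.25810498 196.82002491]
 [  0.           0.           1.        ]] [[ 0.00229162  0.97902353 -0.20373433  0.44048884]
 [-0.9999729   0.00366902  0.00638327 -0.04339051]
 [ 0.00699687  0.20371418  0.9790054   1.05846757]
 [ 0.          0.          0.          1.        ]] [[-0.55796522 -0.64809006  0.51831852  1.0760794 ]
 [ 0.82985116 -0.43222234  0.35288935  0.25815409]
 [-0.00467524  0.62702721  0.77898332  0.76368622]
 [ 0.          0.          0.          1.        ]]
```

View pics/top0.png

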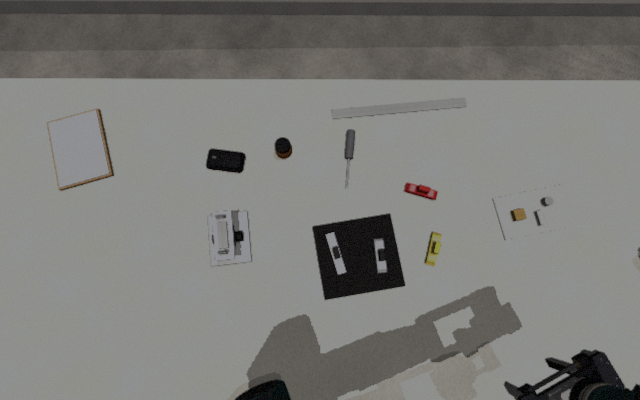

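View pics/scene0.png

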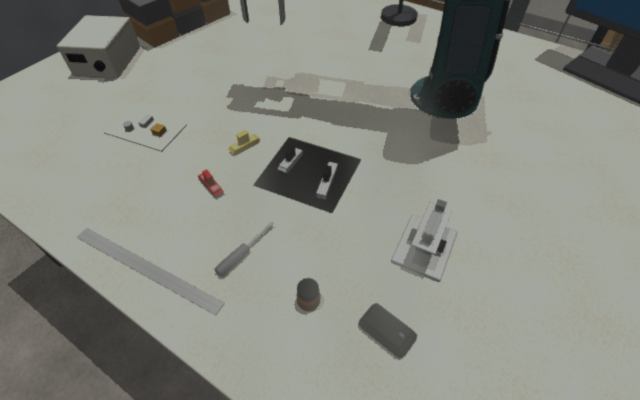

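The top view shows the mat at (358,256) with a longer bar at (336,253), which should be the block, and a shorter one at (381,256), which should be the carrier. The stand is at (230,237). The scene view agrees. I'll enlarge both areas.

Run:
```python
from h import *
im=cv2.imread('pics/top0.png')
a=cv2.resize(im[200:280,195:265],None,fx=7,fy=7,interpolation=cv2.INTER_CUBIC)[:560,:400]
a=cv2.resize(im[205:275,200:257],None,fx=7,fy=7,interpolation=cv2.INTER_CUBIC)
b=cv2.resize(im[220:290,320:377+20],None,fx=7,fy=7,interpolation=cv2.INTER_CUBIC)[:, -400:]
cv2.imwrite('pics/crop1.png',np.hstack([a,b])); print(a.shape,b.shape)
# mat corners
for p in [(313,226),(390,214),(404,285),(325,298)]: print(px('top0',*p,.004))
for p in [(207,212),(248,210),(251,263),(209,266)]: print(px('top0',*p,.012))
print(px('top0',381,256,.022),px('top0',336,253,.022),px('top0',228,237,.1))
```

```text
(490, 399, 3) (490, 400, 3)
[ 0.5779 -0.0482  0.004 ]
[ 0.612  -0.2617  0.004 ]
[ 0.4201 -0.2919  0.004 ]
[ 0.386  -0.0806  0.004 ]
[0.6146 0.243  0.012 ]
[0.6205 0.1308 0.012 ]
[0.4768 0.1174 0.012 ]
[0.4686 0.2292 0.012 ]
[ 0.4957 -0.2297  0.022 ] [ 0.5033 -0.1097  0.022 ] [0.5372 0.1632 0.1   ]
```

View pics/crop1.png

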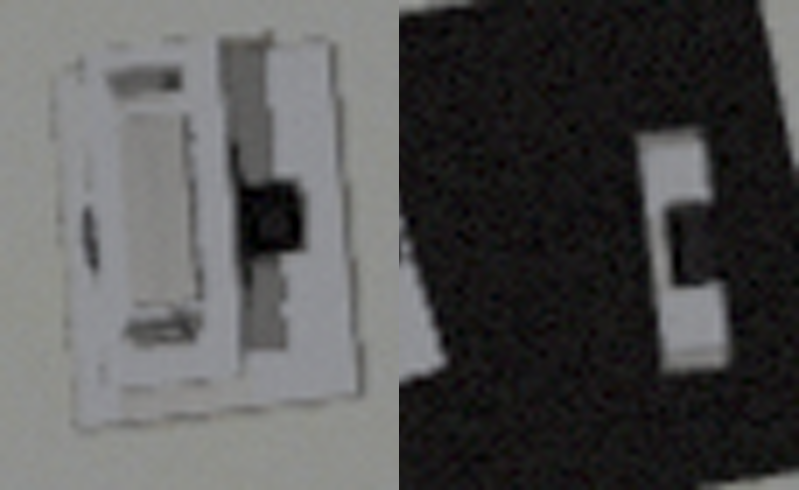

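The right half of the crop shows the carrier, end midpoints at crop (671,131) and (696,367), with its chamfered ends visible. The left half shows the stand, with the seat pad between two clips along world x and knobs at the sides.

```bash
cat >> h.py <<'E'
from scipy.spatial.transform import Rotation as R
def T():
    o=robot.get_obs(); return np.array(o['tool_pos']),R.from_euler('xyz',o['ee_rot']).as_matrix(),o
def need(p,yaw):
    """tool-axis shift cm and turn deg to bring the jaws' y along line yaw+90deg, TCP to p"""
    t,M,o=T(); d=M.T@(np.array(p)-t)*100
    a=np.degrees(np.arctan2(M[1,1],M[0,1])); w=np.degrees(yaw)+90-a; w=(w+90)%180-90
    print('t',o['time'],'tcp',t.round(4),'tilt',M[:,0].round(4),'jaw az',a.round(2),'shift cm',d.round(2),'world yaw chg',round(w,2),'=> turn about tool x',round(-w,2),'or',round(-w-180*np.sign(-w),2),'q6',o['joint_positions'][5].round(2))
E
python3 - <<'E'
from h import *
a=px('top0',378.7,238.7,.0185);b=px('top0',382.3,272.4,.0185);print(a,b,np.linalg.norm(a-b)); c=(a+b)/2
y=np.arctan2(*(a-b)[[1,0]]);print(c,np.degrees(y))
f=lambda u,v,h:px('top0',200+u/7,205+v/7,h)
for h in(.09,.102,.114):
  a=(f(121,115,h)+f(187,115,h))/2;b=(f(128,303,h)+f(200,297,h))/2; print(h,(a+b)/2,np.linalg.norm(a-b),np.degrees(np.arctan2(*(a-b)[[1,0]])))
need([c[0],c[1],.2],y)
E
```

```text
[ 0.5421 -0.2256  0.0185] [ 0.4528 -0.2323  0.0185] 0.08955099106095928
[ 0.49745 -0.22895  0.0185 ] 4.290748378497438
0.09 [0.544325 0.178925 0.09    ] 0.06681246141252394 5.9708521673833035
0.102 [0.54305 0.1762  0.102  ] 0.0659514973294769 5.918060352107603
0.114 [0.541775 0.173425 0.114   ] 0.06510088325053671 5.951422278879399
t 0.1 tcp [ 0.2449 -0.492   0.2045] tilt [-7.0e-04  1.8e-03 -1.0e+00] jaw az -63.54 shift cm [  0.48 -12.29 -34.33] world yaw chg -22.17 => turn about tool x 22.17 or -157.83 q6 -0.1
```

Call:
{"method": "carry_out", "body": {"targets": [[0,0,-1.02,-2.86,0],[0,0,-1.02,-2.86,0],[0,0,-1.02,-2.86,0],[0,0,-1.02,-2.86,0],[0,0,-1.02,-2.86,0],[0,0,-1.02,-2.86,0],[0,0,-1.02,-2.86,0],[0,0,-1.02,-2.86,0],[0,0,-1.02,-2.86,0],[0,0,-1.02,-2.86,0],[0,0,-1.02,-2.86,0],[0,0,-1.02,-2.86,0],[0,0,0,0,5.5],[0,0,0,0,5.5],[0,0,0,0,5.5],[0,0,0,0,5.7],[0,0,0,0,0],[0,0,0,0,0]]}}

```text
time: 1.9
tool_pos: [0.4976, -0.2298, 0.2051]
ee_rot: [-0.597, 1.57, 2.621]
wrist_force: [-0.4, 0.4, 1.0]
width: 0.0944
```

Run:
```python
from h import *
need([.4975,-.229,.2],np.radians(4.3))
s=snap('wrist','w1'); print(proj('w1',[.4975,-.229,.052]),proj('w1',[.4975,-.229,.022]))
im=s['image'][:,:,::-1];cv2.imwrite('pics/w1.png',im)
```

```text
t 1.9 tcp [ 0.4976 -0.2298  0.2051] tilt [-7.e-04  4.e-04 -1.e+00] jaw az -85.62 shift cm [ 0.51 -0.08  0.  ] world yaw chg -0.08 => turn about tool x 0.08 or -179.92 q6 0.96
['image', 'camera_matrix', 'pose']
[313.6 184.8] [313.7 179. ]
```

View pics/w1.png

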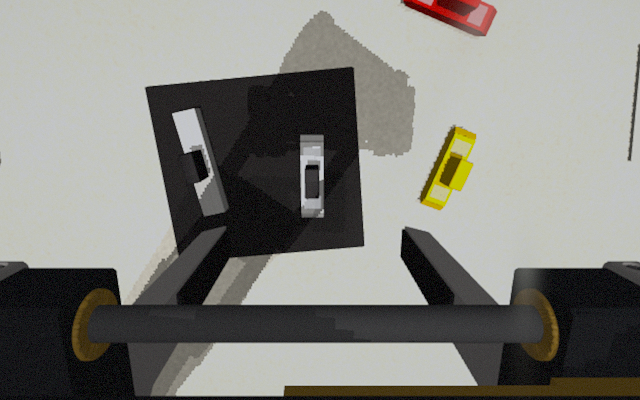

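The wrist view shows the carrier centred at (312,177), square to the jaws, with the grip at about (312,181). I'll take one enlargement to correct the position.

Run:
```python
from h import *
im=cv2.imread('pics/w1.png')
c=cv2.convertScaleAbs(im[125:225,280:345],alpha=1.6,beta=20)
cv2.imwrite('pics/crop2.png',cv2.resize(c,None,fx=6,fy=6,interpolation=cv2.INTER_CUBIC))
```

```text
(no output)
```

View pics/crop2.png

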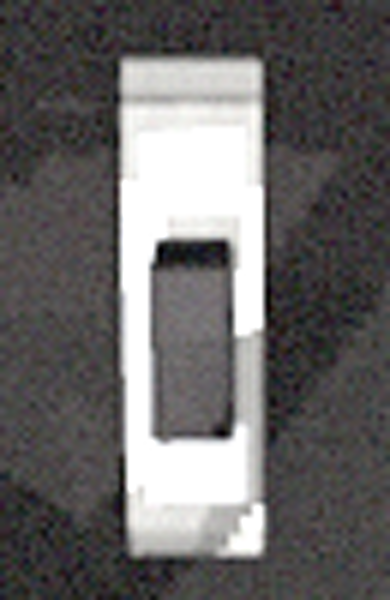

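Run:
```python
from h import *
g=px('w1',280+192.5/6,125+351/6,.052);print(g)
for a,b in [(192,60),(195,555)]: print(px('w1',280+a/6,125+b/6,.0145))
need([g[0],g[1],.022],np.radians(4.3)); need([g[0],g[1],.018],np.radians(4.3))
```

```text
[ 0.4987 -0.2274  0.052 ]
[ 0.5427 -0.2237  0.0145]
[ 0.4526 -0.231   0.0145]
t 1.95 tcp [ 0.4976 -0.2299  0.2051] tilt [-6.e-04  3.e-04 -1.e+00] jaw az -85.64 shift cm [18.31 -0.23 -0.14] world yaw chg -0.06 => turn about tool x 0.06 or -179.94 q6 0.96
t 1.95 tcp [ 0.4976 -0.2299  0.2051] tilt [-6.e-04  3.e-04 -1.e+00] jaw az -85.64 shift cm [18.71 -0.23 -0.14] world yaw chg -0.06 => turn about tool x 0.06 or -179.94 q6 0.96
```

Call:
{"method": "carry_out", "body": {"targets": [[0,1.8,-0.25,-0.1,0],[0,1.8,0,0,0],[0,1.8,0,0,0],[0,1.8,0,0,0],[0,1.8,0,0,0],[0,1.8,0,0,0],[0,1.8,0,0,0],[0,1.8,0,0,0],[0,1.3,0,0,0],[0,1.0,0,0,0],[0,1.0,0,0,0],[0,0,0,0,0],[0,0,0,0,0]]}}

```text
time: 3.25
tool_pos: [0.4988, -0.2275, 0.0288]
ee_rot: [2.51, 1.57, -0.558]
wrist_force: [-0.5, -0.1, -0.7]
width: 0.0939
```

Call:
{"method": "carry_out", "body": {"targets": [[1,0,0,0,0],[1,0,0,0,0],[1,0,0,0,0],[1,0,0,0,0],[1,0,0,0,0],[1,0,0,0,0],[1,0,0,0,0],[1,0,0,0,0],[1,0,0,0,0],[1,0,0,0,0],[1,0,0,0,0],[1,0,0,0,0]]}}

```text
time: 4.45
tool_pos: [0.4985, -0.2273, 0.0284]
ee_rot: [-0.673, 1.571, 2.543]
wrist_force: [-0.1, 0.3, -0.5]
width: 0.0136
```

Gripped: width is 13.6 mm, and the TCP sits about 24.4 mm above the carrier's underside. Lifting.

Call:
{"method": "carry_out", "body": {"targets": [[1,-0.5,0,0,0],[1,-1.5,0,0,0],[1,-2,0,0,0],[1,-2,0,0,0],[1,-2,0,0,0],[1,-2,0,0,0],[1,-2,0,0,0],[1,-2,0,0,0],[1,-2,0,0,0],[1,-2,0,0,0],[1,-1,0,0,0],[1,-0.5,0,0,0],[1,0,0,0,0],[1,0,0,0,0]]}}

```text
time: 5.85
tool_pos: [0.4982, -0.2271, 0.2225]
ee_rot: [-0.541, 1.569, 2.674]
wrist_force: [-0.6, -0.7, -1.3]
width: 0.0141
```

Run:
```python
from h import *
need([.47,.177,.224],np.radians(5.6)); need([.5435,.177,.224],np.radians(5.6));print(robot.get_obs()['wrist_force'])
```

```text
t 5.85 tcp [ 0.4982 -0.2271  0.2225] tilt [-1.6e-03  8.0e-04 -1.0e+00] jaw az -85.74 shift cm [ -0.12 -40.51  -0.19] world yaw chg 1.34 => turn about tool x -1.34 or 178.66 q6 0.97
t 5.85 tcp [ 0.4982 -0.2271  0.2225] tilt [-1.6e-03  8.0e-04 -1.0e+00] jaw az -85.74 shift cm [ -0.13 -39.97  -7.52] world yaw chg 1.34 => turn about tool x -1.34 or 178.66 q6 0.97
[-0.57104049 -0.68758294 -1.29554534]
```

Call:
{"method": "carry_out", "body": {"targets": [[1,0,-1,0,0],[1,0,-2,0.1,0],[1,0,-2.2,0.1,0],[1,0,-2.2,0.1,0],[1,0,-2.2,0.1,0],[1,0,-2.2,0.1,0],[1,0,-2.2,0.1,0],[1,0,-2.2,0.1,0],[1,0,-2.2,0.1,0],[1,0,-2.2,0.1,0],[1,0,-2.2,0.1,0],[1,0,-2.2,0.1,0],[1,0,-2.2,0.1,0],[1,0,-2.2,0.1,0],[1,0,-2.2,0.1,0],[1,0,-2.2,0.1,0],[1,0,-2.2,0.1,0],[1,0,-2.2,0.1,-1.4],[1,0,-2.2,0.1,0],[1,0,-2.2,0.1,0]]}}

```text
time: 7.85
tool_pos: [0.4457, 0.1972, 0.2225]
ee_rot: [0.07, 1.569, -2.973]
wrist_force: [0.4, 0.4, -0.6]
width: 0.0141
```

Call:
{"method": "carry_out", "body": {"targets": [[1,0,0,0,0],[1,0,0,0,0],[1,0,0,0,0]]}}

```text
time: 8.15
tool_pos: [0.4467, 0.1953, 0.2231]
ee_rot: [0.82, 1.57, -2.224]
wrist_force: [0.7, -1.2, -0.4]
width: 0.0139
```

Run:
```python
from h import *
need([.5435,.177,.224],np.radians(5.6))
s=snap('wrist','w2')
for p in [[.5435,.177,.1],[.5435,.177,.012],[.61,.242,.012]]: print(proj('w2',p))
```

```text
t 8.15 tcp [0.4467 0.1953 0.2231] tilt [-6.e-04 -8.e-04 -1.e+00] jaw az -84.37 shift cm [-0.1   2.77 -9.45] world yaw chg -0.03 => turn about tool x 0.03 or -179.97 q6 1.77
['image', 'camera_matrix', 'pose']
[347.7  80. ]
[340.2  87.2]
[284.4  12.8]
```

View pics/w2.png

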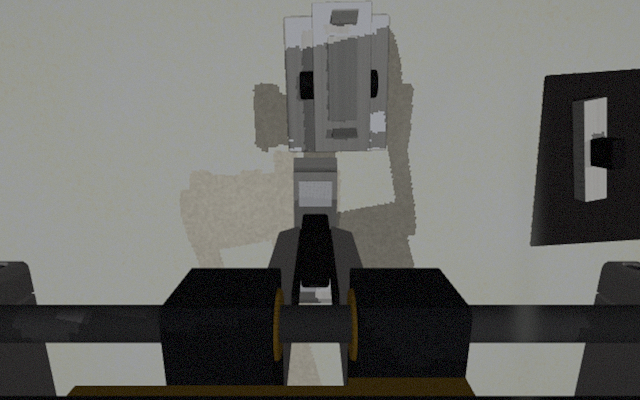

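The wrist view shows the held carrier at (316,180), with the stand ahead of it. The seat pad is at about (350,75), and the clips are at (344,15) and (342,132).

Run:
```python
from h import *
im=cv2.imread('pics/w2.png')
c=cv2.convertScaleAbs(im[0:155,270:410],alpha=1.5,beta=0)
cv2.imwrite('pics/crop3.png',cv2.resize(c,(560,600),interpolation=cv2.INTER_CUBIC))
```

```text
(no output)
```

View pics/crop3.png

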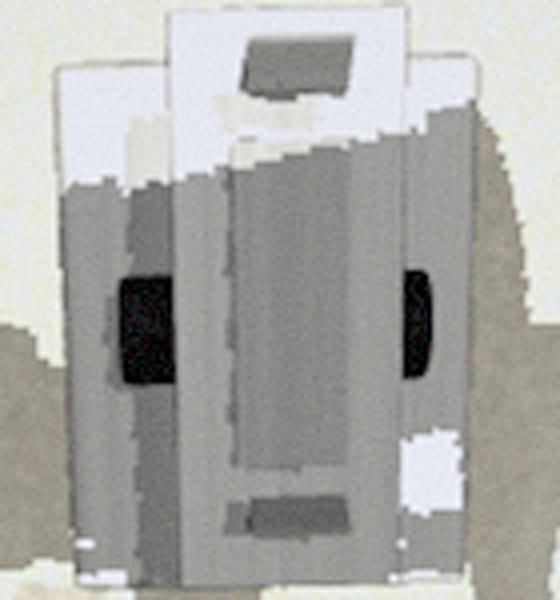

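Run:
```python
from h import *
f=lambda u,v,h:px('w2',270+u/4,v/3.871,h)
def quad(ps,h):
    a,b,c,d=[f(*p,h) for p in ps]  # far-left far-right near-right near-left
    ax=(a+b-c-d)/2
    print(h,'c',((a+b+c+d)/4).round(4),'len',np.linalg.norm(ax).round(4),'wid',np.linalg.norm(a+d-b-c).round(4)/2,'yaw',np.degrees(np.arctan2(ax[1],ax[0])).round(2))
quad([(57,66),(477,57),(465,582),(77,585)],.012)
for h in (.09,.096,.102,.108,.114):
    quad([(234,140),(350,138),(350,466),(232,467)],h); quad([(168,12),(409,5),(400,582),(181,585)],h-.004)
# held carrier check: top faces end, underside z
t,M,o=T(); zt=t[2]-.0244
for p in [(294,158),(336,157)]: print(px('w2',*p,zt+.0105))
print(t)
```

```text
0.012 c [0.5441 0.1802 0.012 ] len 0.1375 wid 0.1079 yaw 6.98
0.09 c [0.5446 0.1804 0.09  ] len 0.0684 wid 0.02495 yaw 6.54
0.086 c [0.5443 0.1804 0.086 ] len 0.1217 wid 0.0495 yaw 6.91
0.096 c [0.544  0.1808 0.096 ] len 0.0671 wid 0.02445 yaw 6.59
0.092 c [0.5437 0.1808 0.092 ] len 0.1193 wid 0.0486 yaw 6.91
0.102 c [0.5434 0.1812 0.102 ] len 0.0658 wid 0.02405 yaw 6.55
0.09799999999999999 c [0.5432 0.1812 0.098 ] len 0.1171 wid 0.04765 yaw 6.92
0.108 c [0.5428 0.1816 0.108 ] len 0.0645 wid 0.0235 yaw 6.54
0.104 c [0.5426 0.1816 0.104 ] len 0.1147 wid 0.0467 yaw 6.91
0.114 c [0.5423 0.182  0.114 ] len 0.0632 wid 0.023 yaw 6.59
0.11 c [0.5422 0.182  0.11  ] len 0.1124 wid 0.04575 yaw 6.92
[0.4897 0.2105 0.2093]
[0.4926 0.1874 0.2093]
[0.44684635 0.19517603 0.22319022]
```

Run:
```python
from h import *
need([.544,.1805,.2],np.radians(6.7)); print(robot.get_obs()['wrist_force'])
```

```text
t 8.2 tcp [0.4468 0.1952 0.2232] tilt [-4.e-04 -6.e-04 -1.e+00] jaw az -84.4 shift cm [ 2.32  2.41 -9.53] world yaw chg 1.1 => turn about tool x -1.1 or 178.9 q6 1.77
[ 0.69443495 -0.38447323 -0.65724337]
```

Call:
{"method": "carry_out", "body": {"targets": [[1,0,0.2,-0.75,0],[1,0,0.2,-0.8,0],[1,0,0.2,-0.8,0],[1,0,0.2,-0.8,0],[1,0,0.2,-0.8,0],[1,0.3,0.2,-0.8,0],[1,0.3,0.2,-0.8,0],[1,0.3,0.2,-0.8,0],[1,0.3,0.2,-0.8,0],[1,0.3,0.2,-0.8,0],[1,0.3,0.2,-0.8,0],[1,0.3,0.2,-0.8,-1.1],[1,0.2,0,0,0],[1,0,0,0,0],[1,0,0,0,0],[1,0,0,0,0]]}}

```text
time: 9.8
tool_pos: [0.5442, 0.1816, 0.2008]
ee_rot: [-3.09, 1.57, 0.169]
wrist_force: [0.3, -0.3, -0.2]
width: 0.0137
```

Run:
```python
from h import *
need([.544,.1805,.165],np.radians(6.7)); print(robot.get_obs()['wrist_force'])
snap('wrist','w3'); s=snap('scene','s3')
im=cv2.imread('pics/w3.png'); s=cv2.imread('pics/s3.png')
print(proj('s3',[.544,.18,.12]))
c=cv2.resize(s[160:300,360:490],(390,420),interpolation=cv2.INTER_CUBIC)
d=cv2.resize(im[100:240,250:386],(408,420),interpolation=cv2.INTER_CUBIC)
cv2.imwrite('pics/pair3.png',cv2.convertScaleAbs(np.hstack([c,d]),alpha=1.4))
```

```text
t 9.8 tcp [0.5442 0.1816 0.2008] tilt [ 5.e-04  1.e-04 -1.e+00] jaw az -83.23 shift cm [3.58 0.11 0.03] world yaw chg -0.07 => turn about tool x 0.07 or -179.93 q6 1.68
[ 0.34763145 -0.26261967 -0.24734951]
['image', 'camera_matrix', 'pose']
['image', 'camera_matrix', 'pose']
[435.5 215.1]
```

View pics/pair3.png

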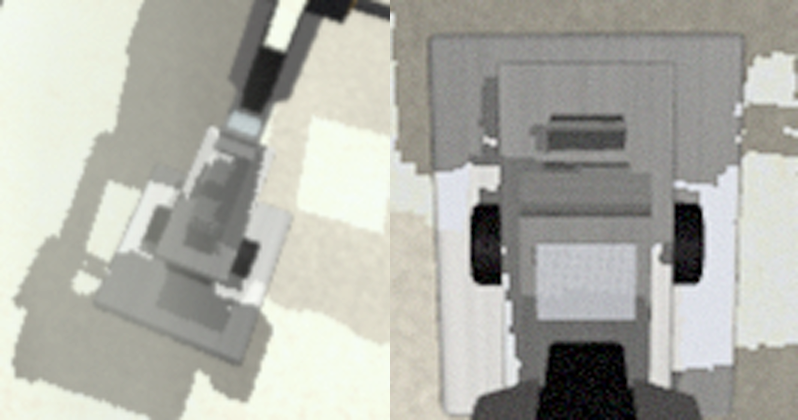

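The carrier lines up with the stand to within about 1 mm sideways. Now I'll descend.

Call:
{"method": "carry_out", "body": {"targets": [[1,0.5,0.08,0,0],[1,0.7,0,0,0],[1,0.7,0,0,0],[1,0.6,0,0,0],[1,0.5,0,0,0],[1,0.3,0,0,0],[1,0.2,0,0,0],[1,0,0,0,0],[1,0,0,0,0],[1,0,0,0,0]]}}

```text
time: 10.9
tool_pos: [0.5446, 0.1807, 0.1659]
ee_rot: [3.092, 1.57, 0.069]
wrist_force: [0.0, 0.8, -1.5]
width: 0.014
```

Call:
{"method": "carry_out", "body": {"targets": [[1,0.1,0,0,0],[1,0.1,0,0,0],[1,0.1,0,0,0],[1,0.1,0,0,0],[1,0.1,0,0,0],[1,0.1,0,0,0],[1,0.1,0,0,0],[1,0.1,0,0,0]]}}

```text
time: 11.7
tool_pos: [0.5444, 0.1807, 0.1574]
ee_rot: [1.324, 1.571, -1.7]
wrist_force: [-0.6, -1.2, -1.4]
width: 0.0136
```

Call:
{"method": "carry_out", "body": {"targets": [[1,0.1,0,0,0],[1,0.1,0,0,0],[1,0.1,0,0,0],[1,0.1,0,0,0],[1,0.1,0,0,0],[1,0,0,0,0]]}}

```text
time: 12.3
tool_pos: [0.5443, 0.1806, 0.1523]
ee_rot: [0.395, 1.57, -2.628]
wrist_force: [0.4, 0.8, -0.8]
width: 0.0138
```

Call:
{"method": "carry_out", "body": {"targets": [[1,0.1,0,0,0],[1,0.1,0,0,0],[1,0.1,0,0,0],[1,0.1,0,0,0],[1,0,0,0,0]]}}

```text
time: 12.8
tool_pos: [0.5443, 0.1806, 0.1482]
ee_rot: [0.33, 1.57, -2.694]
wrist_force: [-0.0, -0.0, -0.6]
width: 0.0137
```

Call:
{"method": "carry_out", "body": {"targets": [[1,0.1,0,0,0],[1,0.1,0,0,0],[1,0.1,0,0,0],[1,0.1,0,0,0],[1,0,0,0,0]]}}

```text
time: 13.3
tool_pos: [0.5443, 0.1806, 0.1442]
ee_rot: [0.312, 1.57, -2.712]
wrist_force: [-0.3, -0.8, -0.4]
width: 0.0144
```

Call:
{"method": "carry_out", "body": {"targets": [[1,0.1,0,0,0],[1,0.1,0,0,0],[1,0.1,0,0,0],[1,0,0,0,0]]}}

```text
time: 13.7
tool_pos: [0.5443, 0.1806, 0.1412]
ee_rot: [0.26, 1.57, -2.764]
wrist_force: [0.0, 0.2, -1.4]
width: 0.0142
```

Call:
{"method": "carry_out", "body": {"targets": [[1,0.1,0,0,0],[1,0.1,0,0,0],[1,0.1,0,0,0],[1,0,0,0,0]]}}

```text
time: 14.1
tool_pos: [0.5443, 0.1806, 0.1382]
ee_rot: [0.319, 1.57, -2.704]
wrist_force: [0.2, -0.3, -0.6]
width: 0.0138
```

Call:
{"method": "carry_out", "body": {"targets": [[1,0.1,0,0,0],[1,0.1,0,0,0],[1,0.1,0,0,0],[1,0,0,0,0]]}}

```text
time: 14.5
tool_pos: [0.5443, 0.1806, 0.1352]
ee_rot: [0.269, 1.57, -2.754]
wrist_force: [0.2, 0.1, -0.8]
width: 0.0139
```

Call:
{"method": "carry_out", "body": {"targets": [[1,0.1,0,0,0],[1,0.1,0,0,0],[1,0.1,0,0,0],[1,0,0,0,0]]}}

```text
time: 14.9
tool_pos: [0.5443, 0.1806, 0.1322]
ee_rot: [0.37, 1.57, -2.654]
wrist_force: [0.2, 0.2, -1.4]
width: 0.014
```

Call:
{"method": "carry_out", "body": {"targets": [[1,0.1,0,0,0],[1,0.1,0,0,0],[1,0,0,0,0]]}}

```text
time: 15.2
tool_pos: [0.5446, 0.1807, 0.1305]
ee_rot: [3.025, 1.57, 0.001]
wrist_force: [0.7, -0.6, -0.6]
width: 0.0136
```

Call:
{"method": "carry_out", "body": {"targets": [[1,0.1,0,0,0],[1,0.1,0,0,0],[1,0,0,0,0]]}}

```text
time: 15.5
tool_pos: [0.5449, 0.1808, 0.1294]
ee_rot: [-3.104, 1.569, 0.156]
wrist_force: [0.7, -0.8, 2.5]
width: 0.0138
```

Call:
{"method": "carry_out", "body": {"targets": [[1,0.1,0,0,0],[1,0.1,0,0,0],[1,0,0,0,0]]}}

```text
time: 15.8
tool_pos: [0.5449, 0.1808, 0.1272]
ee_rot: [-3.051, 1.569, 0.208]
wrist_force: [-0.6, -0.3, 5.0]
width: 0.0135
```

Contact started at a TCP height of about 0.130, so home should be near 0.117. That agrees with the seat height seen in the images (about 0.092). The side force is small, so I'll continue.

Call:
{"method": "carry_out", "body": {"targets": [[1,0.1,0,0,0],[1,0.1,0,0,0],[1,0,0,0,0]]}}

```text
time: 16.1
tool_pos: [0.545, 0.1808, 0.1255]
ee_rot: [-3.049, 1.569, 0.211]
wrist_force: [0.2, -0.5, 5.5]
width: 0.0141
```

Call:
{"method": "carry_out", "body": {"targets": [[1,0.1,0,0,0],[1,0.1,0,0,0],[1,0,0,0,0]]}}

```text
time: 16.4
tool_pos: [0.5452, 0.1809, 0.124]
ee_rot: [-3.035, 1.568, 0.225]
wrist_force: [0.2, -0.7, 6.7]
width: 0.0138
```

Run:
```python
from h import *
need([.544,.1805,.117],np.radians(6.7)); o=robot.get_obs();print(o['wrist_force'],o['wrist_torque'])
```

```text
t 16.4 tcp [0.5452 0.1809 0.124 ] tilt [ 2.7e-03  6.0e-04 -1.0e+00] jaw az -83.24 shift cm [0.7  0.02 0.13] world yaw chg -0.06 => turn about tool x 0.06 or -179.94 q6 1.67
[ 0.16750633 -0.66773278  6.69002346] [0.05067435 0.00926525 0.03331577]
```

Call:
{"method": "carry_out", "body": {"targets": [[1,0.1,0,0,0],[1,0.1,0,0,0],[1,0,0,0,0]]}}

```text
time: 16.7
tool_pos: [0.5455, 0.1809, 0.1226]
ee_rot: [-3.045, 1.567, 0.214]
wrist_force: [-0.7, 0.4, 8.2]
width: 0.0135
```

Call:
{"method": "carry_out", "body": {"targets": [[1,0.1,0,0,0],[1,0,0,0,0]]}}

```text
time: 16.9
tool_pos: [0.5455, 0.181, 0.1215]
ee_rot: [-3.04, 1.567, 0.22]
wrist_force: [-0.1, 0.5, 5.9]
width: 0.0138
```

Call:
{"method": "carry_out", "body": {"targets": [[1,0.1,0,0,0],[1,0,0,0,0]]}}

```text
time: 17.1
tool_pos: [0.5442, 0.1807, 0.118]
ee_rot: [-0.071, 1.57, -3.095]
wrist_force: [0.8, 0.4, -0.7]
width: 0.0137
```

Force dropped from 8.2 N to about 0 and the tool fell 3.5 mm, so the clips have snapped in. Next I'll seat it gently.

Call:
{"method": "carry_out", "body": {"targets": [[1,0.05,0,0,0],[1,0,0,0,0]]}}

```text
time: 17.3
tool_pos: [0.5436, 0.1804, 0.1159]
ee_rot: [0.146, 1.568, -2.878]
wrist_force: [0.8, -0.3, -4.3]
width: 0.0137
```

Call:
{"method": "carry_out", "body": {"targets": [[1,0.05,0,0,0],[1,0,0,0,0]]}}

```text
time: 17.5
tool_pos: [0.5437, 0.1805, 0.116]
ee_rot: [0.145, 1.568, -2.878]
wrist_force: [1.3, 0.7, -5.5]
width: 0.0137
```

The clips are pulling the carrier down at z 0.116, so the commanded pose is slightly high. I'll follow it down until the force is near zero.

Call:
{"method": "carry_out", "body": {"targets": [[1,0.05,0,0,0],[1,0.05,0,0,0],[1,0,0,0,0]]}}

```text
time: 17.8
tool_pos: [0.5441, 0.1805, 0.116]
ee_rot: [0.279, 1.57, -2.745]
wrist_force: [-0.2, 0.2, -5.1]
width: 0.0138
```

Call:
{"method": "carry_out", "body": {"targets": [[1,0.05,0,0,0],[1,0.0,0,0,0]]}}

```text
time: 18.0
tool_pos: [0.5443, 0.1806, 0.1159]
ee_rot: [0.85, 1.57, -2.173]
wrist_force: [0.9, -0.8, -4.5]
width: 0.0137
```

Run:
```python
from h import *
need([.544,.1805,.117],np.radians(6.7)); o=robot.get_obs();print(o['wrist_force'],o['wrist_torque'])
```

```text
t 18.0 tcp [0.5443 0.1806 0.1159] tilt [-2.e-04 -3.e-04 -1.e+00] jaw az -83.24 shift cm [-0.11  0.    0.03] world yaw chg -0.06 => turn about tool x 0.06 or -179.94 q6 1.67
[ 0.92366138 -0.83110197 -4.52006654] [-0.0187014  -0.09149718  0.02871863]
```

Call:
{"method": "carry_out", "body": {"targets": [[1,0.05,0,0,0],[1,0,0,0,0]]}}

```text
time: 18.2
tool_pos: [0.5445, 0.1806, 0.1158]
ee_rot: [2.761, 1.57, -0.263]
wrist_force: [0.3, 0.2, -3.4]
width: 0.0136
```

Call:
{"method": "carry_out", "body": {"targets": [[1,0.05,0,0,0],[1,0,0,0,0]]}}

```text
time: 18.4
tool_pos: [0.5446, 0.1806, 0.1158]
ee_rot: [2.942, 1.57, -0.082]
wrist_force: [-0.4, -1.3, -0.3]
width: 0.014
```

Call:
{"method": "carry_out", "body": {"targets": [[1,0.05,0,0,0],[1,0,0,0,0]]}}

```text
time: 18.6
tool_pos: [0.5446, 0.1806, 0.1158]
ee_rot: [2.955, 1.57, -0.068]
wrist_force: [-3.2, -1.5, 4.9]
width: 0.0138
```

Seated: z holds at 0.1158 and the force has turned upward. Releasing and withdrawing.

Call:
{"method": "carry_out", "body": {"targets": [[0.6,0,0,0,0],[0.6,0,0,0,0],[0.6,0,0,0,0],[0.6,0,0,0,0],[0.6,0,0,0,0],[0.6,0,0,0,0],[0.6,0,0,0,0],[0.6,0,0,0,0]]}}

```text
time: 19.4
tool_pos: [0.5445, 0.1807, 0.1144]
ee_rot: [2.049, 1.571, -0.974]
wrist_force: [0.5, 0.6, 0.8]
width: 0.0374
```

Call:
{"method": "carry_out", "body": {"targets": [[0.6,-0.5,0,0,0],[0.6,-1,0,0,0],[0.6,-1,0,0,0],[0.6,-1,0,0,0],[0.6,-1,0,0,0],[0.6,-2,0,0,0],[0.6,-2,0,0,0],[0.6,-2,0,0,0],[0.6,-1,0,3,0],[0.6,0,0,3,0],[0.6,0,0,3,0],[0.6,0,0,2,0],[0.6,0,0,0,0],[0.6,0,0,0,0],[0.6,0,0,0,0]]}}

```text
time: 20.9
tool_pos: [0.4361, 0.1678, 0.2296]
ee_rot: [2.94, 1.57, -0.084]
wrist_force: [-0.0, 0.1, -0.8]
width: 0.0376
```

Run:
```python
from h import *
need([.544,.1805,.2],np.radians(6.7))
snap('wrist','w4');snap('scene','s4')
im=cv2.imread('pics/w4.png'); s=cv2.imread('pics/s4.png')
print(proj('w4',[.5435,.18,.1]))
c=cv2.resize(s[170:300,370:480],(330,390),interpolation=cv2.INTER_CUBIC)
d=cv2.resize(im[0:200,220:440],(429,390),interpolation=cv2.INTER_CUBIC)
cv2.imwrite('pics/pair4.png',cv2.convertScaleAbs(np.hstack([c,d]),alpha=1.4))
```

```text
t 20.9 tcp [0.4361 0.1678 0.2296] tilt [ 6.e-04 -1.e-04 -1.e+00] jaw az -83.26 shift cm [  2.97   0.   -10.87] world yaw chg -0.04 => turn about tool x 0.04 or -179.96 q6 1.7
['image', 'camera_matrix', 'pose']
['image', 'camera_matrix', 'pose']
[314.8  63.8]
```

View pics/pair4.png

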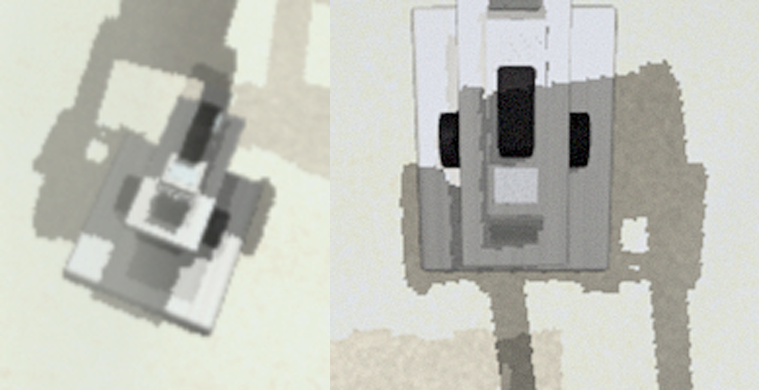

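The carrier sits between the clips, centred and aligned, with the gripper clear. Handing in.

```bash
python3 -c "
from bench import robot
print(robot.close_job(), robot.get_obs()['wrist_force'])"
```

```text
the job is handed in; nothing more can be done
the job is handed in; nothing more can be done
```

The carrier is home between both spring clips and released, and the job is handed in. No verdict is reported.

- **Pick-up:** I gripped the carrier by its grip block, lifted it clear of the mat, and lined it up with the stand using the wrist camera (stand at about 0.544, 0.1805, turned 6.8°).
- **Press:** I felt down in 1 mm steps. The highest force I read was 8.2 N, taken at the end of each short move. It then dropped to about zero as the clips snapped in.
- **Seating:** A light press turned the force from about −5 N (the clips pulling the carrier down) to about +5 N, with the height no longer changing. The underside was then at about 0.0915 m, which agrees with the seat height seen in the images (about 0.092 m).
- **Last checks:** The final images show the carrier centred on the seat within about 1 mm, in line with the stand, with the gripper clear of it. The tool was level at its last full reading, about 0.6 s before release.
- **Not measured:** I had no direct reading of the clip positions or of the carrier's own tilt. The snap is inferred from the force drop, the sudden 3.5 mm fall and the images. I did not re-check the block, jar, mouse or driver at the end, but no move went near them. No check failed or disagreed.

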